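# Go / no-go check of a bearing block's bore

### The arm

A 6-joint arm with a two-finger parallel gripper is mounted at the origin on a cart in front of the work surface, level with it; the furniture and walls round the work are solid. World frame = base frame: x ahead of the robot, y to its left, z up, the work surface at z = 0. Lengths are in m, angles in rad, forces in N, time in s.
With the tool pointing down it reaches from about 0.4 to 0.925 m from the base axis. Payload 12.5 kg.
Tool frame: the origin (TCP) lies at the very end of the fingers, on their centre line; the grasp point (between the pads) lies 19 mm behind it; z points along the fingers, y is the direction in which the jaws open and shut (so a half turn about z gives the same grasp; the last joint's range is limited). The gripper opens to 95 mm and grips with 3 to 60 N. Pads are 20 mm wide; open, the fingers measure 119 mm over their backs; the gripper's body (75 mm by 180 mm) begins 59 mm behind the grasp point.
Start: joints at [1.11, 0.491, 1.559, -0, 1.092, -0.106], TCP at [0.217, 0.586, 0.215] pointing down, gripper open.
Joint ranges: [-3.1, 3.1], [-0.84, 2.19], [0.05, 2.79], [-1.13, 4.28], [0.06, 2.93], [-2.69, 2.69]. Speed limits (rad/s): [2.22, 2.22, 2.79, 3.14, 3.14, 3.14].

### API

Orientations are given as a 3x3 rotation matrix whose columns are the frame's x, y, z axes.
In Python, from rig import monitor, grab_frame, calibration, manip, spotter gives the robot as it stands. The module is installed in compiled form; this text tells all that it offers.
- The arm moves only by the tool drive_tool, never from a script. Its argument "rows" is a list of rows, each a list of 7 numbers: the turn, a rotation vector about the tool's x, y, z in rad, then the shift along the tool's x, y, z in mm, then the closure, from 0 (fully open) to 1 (shut). In form: [[wx, wy, wz, dx, dy, dz, hand], ...]. A call has 1 to 20 rows; each row shifts and turns the commanded pose from where the row before left it, along the tool's axes as they then stand; what a row does not reach is not made up. A row lasts 1/10 s, in which the tool goes at most 50 mm and 8.59 degrees, less where a joint would pass 70% of its speed; a pose out of reach is approached as far as the arm can. A call is refused whole if a number of a shift passes 50 or a number of a turn 0.15, either way. A call with a gripper value outside its range is refused whole. The fingers move at their own pace and stop on an object; "grip_force" is the grip in N (left out, the last holds). Time passes only in rows, so rows that do not move let the fingers close. It gives the time, the measured TCP pose, the force and the opening at its end, in the units of the state.
- monitor.read_state(): the state, without advancing time (a new reading comes with each control period).
- grab_frame(name): name is "scene" or "top"; returns the picture (480x640x3 uint8, red, green, blue); there is no depth.
- calibration(name): a dict with "camera_matrix" (3x3 intrinsics, pixels), "dist_coeffs" ([k1, k2, p1, p2, k3] as OpenCV has them; the pictures are not rectified), "eye" and "rotation" of the camera in the world. Camera axes: x right, y up, looking along -z (the intrinsics and any distortion apply to the point x, -y, -z); pixel columns grow to the right and rows downward; lengths in m; the calibration is good to about 2 mm. A picture is of the moment at which its call begins. calibration takes no time and is no camera call.
- manip.job_done(): hands the job in, once; it reports no verdict.
Trained networks look in the newest picture that a camera, given by its name, has taken for a name from the list of things; names that differ only in an ending like _2 or _b are one class to them, and where a whole thing is asked for, a point or a joint stands for the part that bears it (a point fixed in the world has none). Each returns a list of dicts, best first, with "conf" (0 to 1); they miss things now and then, are a little off and sometimes report something else, mostly with a low value. They report only what shows in the picture. A call takes as long as a camera call.
- spotter.spot_in(camera, target): "extent" ([centre column, centre row, width, height] in pixels, round what is visible of it).
- spotter.cut_out(camera, target): "region" (480x640 bool, what is visible of it) and "extent" ([centre column, centre row, width, height] in pixels, round what is visible of it).
The state is a dict: "time": time; "q": joint angles; "qvel": joint speeds; "effort": joint torques, N m; "tool_pos": TCP position; "eef_rot": TCP orientation; "ft_force": force on the tool from outside, world axes, zero at the start; "torque": the same for the moment, N m; "opening": finger opening in m.
Only numpy, scipy, OpenCV 4.12 (cv2) and the standard library are available. Lean on these libraries where they do the work, as an engineer would, in place of code of your own. Each camera call takes 0.05 s, during which the arm holds its last target.

### The job

Check the bore of the grey bearing block with the double-ended plug gauge: take the gauge from its rest and push its long, thin go end gently into the bore until its collar is up against the block. Pull it out and press the tapered nose of its short, thick no-go end squarely into the mouth of the bore, from either side, with a steady push of about 8 N for a second, to confirm that it goes no farther. Never push on the block with more than 35 N; then lay the gauge back in its rest the way it lay, and leave the other things where they are.

Things in the scene. Friction and masses are not known exactly. Their poses are not given: they have to be found in the camera images.
- gauge: Double-ended plug gauge, bare metal, 138 mm long, about 0.25 kg. x runs along it towards the go end; origin at the middle of the handle. Handle: 70 mm long, square 20 x 20 mm, flat sides facing own y and z (sides y level at the start: grip across y). Round collars, diameter 32, end it: outer faces at x = +39 and -39 mm. At the start it lies level in its rest, go end to the left (about world +y).
- go_tip (a point): Middle of the tip of the gauge's long, thin go end (gauge x = +79 mm). The go end is 20 mm in diameter and 40 mm long from collar to tip; its last 4 mm taper to 17 mm diameter.
- go_mid (a point): Point on the axis of the go end, 18 mm from the go collar's outer face (gauge x = +57 mm). With that collar up against either face of the block, this point is halfway through the bore.
- nogo_tip (a point): Middle of the tip of the gauge's short, thick no-go end (gauge x = -59 mm). The no-go end is 26 mm in diameter and 20 mm long from collar to tip; its last 6 mm taper to 18 mm diameter. Centred in the mouth of the bore, this nose goes in about 3 mm and stops.
- base: Fixed dark steel base plate 116 (x) x 50 (y) x 12 mm, origin mid-underside on the bench. On it stands the grey bearing block, 56 (x) x 36 mm (y), its top 80 mm above the bench (nipple to 86), bolted feet either side. Its 22 mm round bore runs through along y, open at both faces (18 mm either side of the middle), both sides clear for the gauge. The block is clamped fast.
- bore_nominal (a point): Point fixed to the base plate, 60 mm above the bench over its origin, same axes. The true bore axis runs at this height, along y, but up to 12 mm to one side or the other along the plate's x, differently each time, for the block was clamped off the plate's middle. No pose given tells how much: find it by feel or sight.
- rest: Fixed gauge rest: wooden foot 132 x 50 x 10 mm with two open metal V-supports, at x = +52 mm (8 mm thick, under the go end) and x = -49 mm (6 mm, under the no-go end), at most 57 mm high. Origin mid-underside on the bench. The gauge lies in it with its origin 50 mm above this origin, x along the rest's x; between the Vs the handle is free below and beside.
- offcut: Loose sawn wood offcut lying flat, 110 x 46 x 23 mm; origin at the middle of its underside. Leave it alone.
- loose_tape: Loose roll of black tape lying flat, 53 mm in diameter, 19 mm high; origin at the middle of its underside. Leave it alone.
- pliers: Loose closed pliers lying flat, 164 x 58 x 11 mm; origin at the middle of their underside. Leave them alone.

How it is judged:
On the way, in this order (a step that is already met when the one before it is completed fails the run):
1. the go end is in the bore, fully home, its collar against the block (y of go_mid in the frame of bore_nominal between -0.002 and 0.002 m and x of go_mid in the frame of bore_nominal between -0.015 and 0.015 m and z of go_mid in the frame of bore_nominal between -0.004 and 0.004 m and angle between the x axis of gauge and the y axis of bore_nominal, either way round below 0.1 rad), for 0.2 s.
2. the no-go end is pressed squarely into the mouth of the bore with more than 3 N and goes no farther than its nose (contact force between gauge and base above 3 N and x of nogo_tip in the frame of bore_nominal between -0.015 and 0.015 m and z of nogo_tip in the frame of bore_nominal between -0.004 and 0.004 m and angle between the x axis of gauge and the y axis of bore_nominal, either way round below 0.12 rad and (y of nogo_tip in the frame of bore_nominal between 0.011 and 0.0168 m or y of nogo_tip in the frame of bore_nominal between -0.0168 and -0.011 m)), for 0.5 s.
At the end, for the whole second after the job is handed in: The gauge lies at rest in its V rest the way round it lay at the start: its origin within 8 mm along and 4 mm across of the rest's middle and within 4 mm of 50 mm high, its axis within 0.06 rad of the rest's (x of gauge in the frame of rest between -0.008 and 0.008 m and y of gauge in the frame of rest between -0.004 and 0.004 m and z of gauge in the frame of rest between 0.046 and 0.054 m and angle between the x axis of gauge and the x axis of rest, either way round below 0.06 rad and x of go_tip in the frame of rest above 0.06 m and linear speed of gauge below 0.02 m/s); the robot touches nothing.
It fails at once if the gauge is pushed against the bearing block or its plate with more than 35 N (contact force between gauge and base above 35 N).
It fails at once if the wood offcut is moved more than 30 mm (distance of offcut from where it was at the start of the episode above 0.03 m).
It fails at once if the tape roll is moved more than 30 mm (distance of loose_tape from where it was at the start of the episode above 0.03 m).
It fails at once if the pliers are moved more than 30 mm (distance of pliers from where it was at the start of the episode above 0.03 m).
It also fails if it takes over 72 s, if anything falls off the work surface, if the arm or the gripper's body presses on something with over 40 N, if the wrist force passes 120 N, or if a joint passes its speed limit or range.

## Working session

There is one attempt and no reset: what is moved stays moved. The work goes in short steps, Python scripts to look and compute and a tool call to move; the robot and the scene stay as the last step left them, time stands still between calls to the robot, and variables do not carry over. Pictures are saved under pics/ and viewed, and the job is handed in when it is done.

Besides the shell and the picture viewer there is one more tool, called after ">>>" in YAML: its name, and indented under it one key for each argument. drive_tool: Moves the arm, as the interface text tells. Its arguments: {"type":"object","properties":{"rows":{"type":"array","items":{"type":"array","items":{"type":"number"}}},"grip_force":{"type":"number"}},"required":["rows"]}

```bash
mkdir -p pics; ls; python3 - <<'E'
from rig import monitor, grab_frame, calibration
import cv2
for n in("scene","top"):
    f=grab_frame(n); cv2.imwrite(f"pics/{n}0.png",f[:,:,::-1]); print(n,calibration(n))
print(monitor.read_state())
E
```

```text
pics
scene {'camera_matrix': array([[521.05604399,   0.        , 321.17369894],
       [  0.        , 521.05604399, 233.6964425 ],
       [  0.        ,   0.        ,   1.        ]]), 'dist_coeffs': array([-0.03385685,  0.        ,  0.        ,  0.        ,  0.        ]), 'eye': array([ 0.49567998, -0.63316252,  0.87673536]), 'rotation': array([[ 0.99944407,  0.0332551 , -0.00237883],
       [-0.02976095,  0.85771627, -0.51326122],
       [-0.01502819,  0.51304668,  0.85822914]])}
top {'camera_matrix': array([[598.92384909,   0.        , 309.13160573],
       [  0.        , 598.92384909, 235.42187499],
       [  0.        ,   0.        ,   1.        ]]), 'dist_coeffs': array([-0.06376223,  0.        ,  0.        ,  0.        ,  0.        ]), 'eye': array([ 0.36252664, -0.12660869,  1.24357793]), 'rotation': array([[-0.02224899,  0.99098332, -0.13212511],
       [-0.99970872, -0.02328916, -0.00633229],
       [-0.00935228,  0.13194573,  0.99121282]])}
{'time': 0.1, 'q': array([ 1.11042386e+00,  4.91486271e-01,  1.55940176e+00, -4.51082481e-05,
        1.09170708e+00, -1.05583549e-01]), 'qvel': array([ 0.00092613, -0.00171332, -0.00292084,  0.00030967, -0.00083367,
       -0.00105477]), 'effort': array([ 2.94759928e-03, -6.13628697e+01, -2.58605576e+01,  6.94456813e-02,
        4.70868743e-02, -3.93733455e-05]), 'tool_pos': array([0.21699921, 0.58588016, 0.21412371]), 'eef_rot': array([[-9.37727055e-01,  3.47372714e-01, -4.09509818e-04],
       [ 3.47372949e-01,  9.37726610e-01, -9.15869777e-04],
       [ 6.58600835e-05, -1.00108850e-03, -9.99999497e-01]]), 'ft_force': array([-1.06649273, -1.13481738,  0.92337414]), 'torque': array([-0.01195851,  0.01320491, -0.01616239]), 'opening': 0.09556817365040328}
```

View pics/scene0.png

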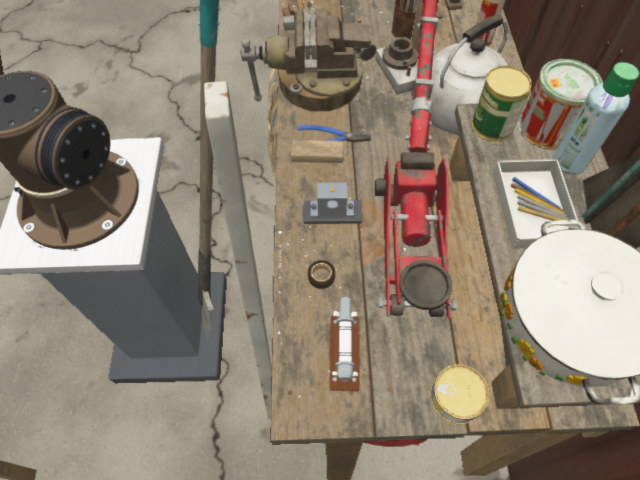

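View pics/top0.png

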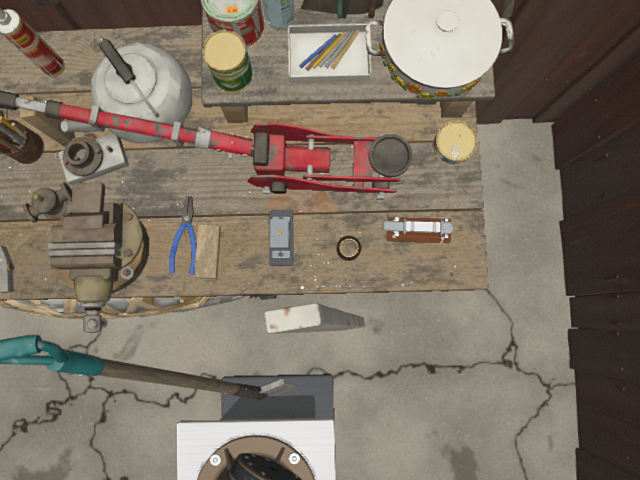

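```bash
cat > h.py <<'E'
import numpy as np, cv2
from rig import calibration
def ray(n,px):
    c=calibration(n); p=cv2.undistortPoints(np.array([[px]],float),c["camera_matrix"],c["dist_coeffs"])[0,0]
    d=c["rotation"]@np.array([p[0],-p[1],-1.]); return c["eye"],d
def at_z(n,px,z):
    e,d=ray(n,px); return e+d*(z-e[2])/d[2]
def proj(n,P):
    c=calibration(n); P=np.atleast_2d(P); q=(P-c["eye"])@c["rotation"]; q=q*[1,-1,-1]
    return cv2.projectPoints(q,np.zeros(3),np.zeros(3),c["camera_matrix"],c["dist_coeffs"])[0][:,0]
E
python3 - <<'E'
import cv2
a=cv2.imread('pics/scene0.png');b=cv2.imread('pics/top0.png')
def z(i,x0,y0,w,h,n,k=6): cv2.imwrite(n,cv2.resize(i[y0:y0+h,x0:x0+w],None,fx=k,fy=k,interpolation=cv2.INTER_CUBIC))
z(a,295,170,75,60,'pics/c1.png',8); z(a,315,285,60,110,'pics/c2.png',5); z(b,255,195,60,80,'pics/c3.png',7); z(b,375,205,90,45,'pics/c4.png',8)
E
```

```text
(no output)
```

View pics/c1.png

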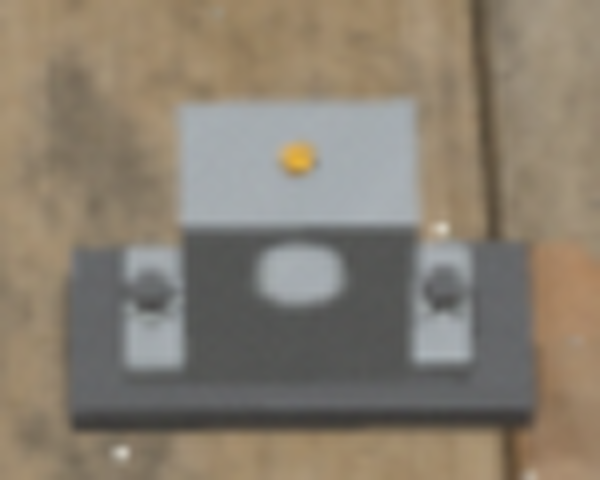

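View pics/c2.png

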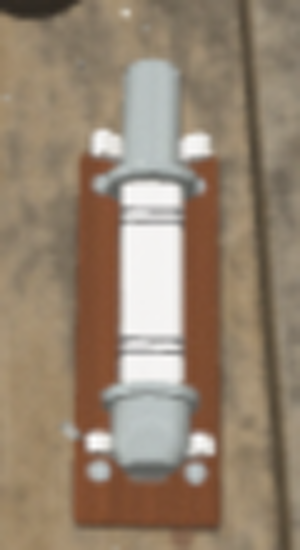

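View pics/c3.png

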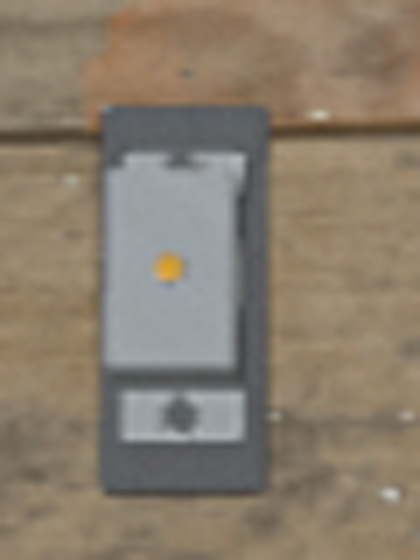

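View pics/c4.png

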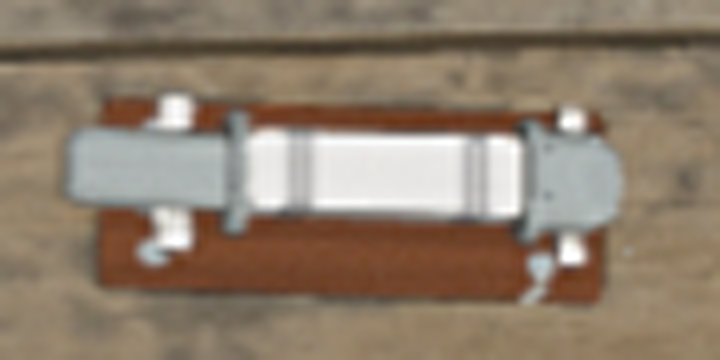

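```bash
cat > fit.py <<'E'
from h import *
from scipy.optimize import least_squares
def S(p,k,x0,y0): p=np.array(p,float); return np.c_[x0+(p[:,0]+.5)/k-.5, y0+(p[:,1]+.5)/k-.5]
def fit(obs,n,x0):
    def model(v,loc): 
        L=loc(v); c,s=np.cos(v[2]),np.sin(v[2]); return np.c_[L[:,0]*c-L[:,1]*s+v[0],L[:,0]*s+L[:,1]*c+v[1],L[:,2]]
    f=lambda v: np.concatenate([(proj(cam,model(v,loc))-px).ravel() for cam,loc,px in obs])
    r=least_squares(f,x0); return r
P=lambda *a: (lambda v: np.array(a,float)/1000)
x,y=58,25
sp=S([(75,248),(535,243),(70,408),(533,402),(70,428),(533,422)],8,295,170)
tp=S([(105,106),(268,106),(102,490),(265,490)],7,255,195)
pl_s=P((-x,y,12),(x,y,12),(-x,-y,12),(x,-y,12),(-x,-y,0),(x,-y,0))
pl_t=P((x,y,12),(x,-y,12),(-x,y,12),(-x,-y,12))
def blk(*a):
    def g(v): L=np.array(a,float)/1000; L[:,0]+=v[3]; return L
    return g
bs=S([(180,100),(415,100),(182,228),(418,228),(298,158),(300,275)],8,295,170)
bt=S([(105,368),(236,368),(108,168),(240,168),(168,268)],7,255,195)
gs=blk((-28,18,80),(28,18,80),(-28,-18,80),(28,-18,80),(0,0,85),(0,-18,60))
gt=blk((-28,18,80),(-28,-18,80),(28,18,80),(28,-18,80),(0,0,85))
for name,o in (("both",[("scene",pl_s,sp),("top",pl_t,tp),("scene",gs,bs),("top",gt,bt)]),("scene",[("scene",pl_s,sp),("scene",gs,bs)]),("top",[("top",pl_t,tp),("top",gt,bt)])):
    r=fit(o,4,[.55,0,0,0]); print("base",name,r.x.round(4),"rms",np.sqrt(np.mean(r.fun**2)).round(2)); 
    if name!="both": print(r.fun.reshape(-1,2).round(1).tolist())
rs=S([(75,525),(220,525),(82,155),(218,155)],5,315,285)
rt=S([(105,97),(605,110),(97,285),(600,300)],8,375,205)
a,b=66,25
rl_s=P((-a,b,10),(-a,-b,10),(a,b,10),(a,-b,10)); rl_t=P((a,-b,10),(-a,-b,10),(a,b,10),(-a,b,10))
# gauge: tips / collars
for name,o in (("both",[("scene",rl_s,rs),("top",rl_t,rt)]),("scene",[("scene",rl_s,rs)]),("top",[("top",rl_t,rt)])):
    r=fit(o,3,[.55,-.3,1.57]); print("rest",name,r.x.round(4),"rms",np.sqrt(np.mean(r.fun**2)).round(2))
    if name!="both": print(r.fun.reshape(-1,2).round(1).tolist())
# gauge axis from top: handle edges
for cam,pts in (("top",S([(250,170),(523,178)],8,375,205)),("scene",S([(152,200),(152,375)],5,315,285))):
    for p in pts: print(cam,at_z(cam,p,.06).round(4))
E
python3 fit.py
```

```text
base both [ 0.523  -0.061  -0.0303 -0.0008] rms 0.74
base scene [ 0.5219 -0.0618 -0.0312 -0.0011] rms 0.53
[[-0.5, -0.8], [-0.4, -0.6], [-0.4, 0.2], [0.8, 0.5], [-0.1, 0.9], [0.5, 1.3], [-0.0, 0.2], [0.2, -0.0], [-0.4, -0.2], [0.3, -0.4], [0.1, -1.0], [-0.1, -0.1]]
base top [ 0.5248 -0.0603 -0.0253 -0.0008] rms 0.3
[[-0.3, -0.3], [0.4, -0.3], [-0.5, 0.2], [0.4, 0.3], [0.2, -0.1], [-0.2, -0.1], [0.1, 0.2], [-0.5, 0.2], [0.3, -0.3]]
rest both [ 0.5323 -0.3488  1.5145] rms 1.07
rest scene [ 0.5307 -0.3503  1.5149] rms 0.61
[[-0.6, 0.1], [0.8, 0.8], [-0.6, -0.8], [0.4, -0.3]]
rest top [ 0.5345 -0.3468  1.5157] rms 0.31
[[-0.6, -0.3], [-0.0, 0.1], [0.0, 0.0], [0.6, 0.1]]
top [ 0.5351 -0.3126  0.06  ]
top [ 0.5315 -0.3809  0.06  ]
scene [ 0.5321 -0.3214  0.06  ]
scene [ 0.529  -0.3804  0.06  ]
```

```bash
python3 - <<'E'
from h import *
import cv2
a=cv2.imread('pics/scene0.png');b=cv2.imread('pics/top0.png')
def z(i,x0,y0,w,h,n,k): cv2.imwrite(n,cv2.resize(i[y0:y0+h,x0:x0+w],None,fx=k,fy=k,interpolation=cv2.INTER_CUBIC))
z(a,360,140,110,180,'pics/d1.png',3.3); z(b,235,110,190,100,'pics/d2.png',4)
def tri(p,q):
    e1,d1=ray("scene",p);e2,d2=ray("top",q)
    A=np.c_[d1,-d2]; s=np.linalg.lstsq(A,e2-e1,rcond=None)[0]; u,v=e1+s[0]*d1,e2+s[1]*d2; return ((u+v)/2).round(3),np.linalg.norm(u-v).round(4)
print("knob",tri((380,187),(278,190)),"box",tri((417,160),(262,146)),"saddle",tri((427,284),(390,156)))
print("offcut",tri((317,151),(207,251)),"tape",tri((321,273),(348,248)))
E
```

```text
knob (array([ 0.611, -0.059,  0.081]), np.float64(0.0016)) box (array([ 0.682, -0.033,  0.127]), np.float64(0.0092)) saddle (array([ 0.664, -0.279,  0.117]), np.float64(0.0006))
offcut (array([0.497, 0.094, 0.008]), np.float64(0.0043)) tape (array([ 0.497, -0.199,  0.01 ]), np.float64(0.0037))
```

View pics/d1.png

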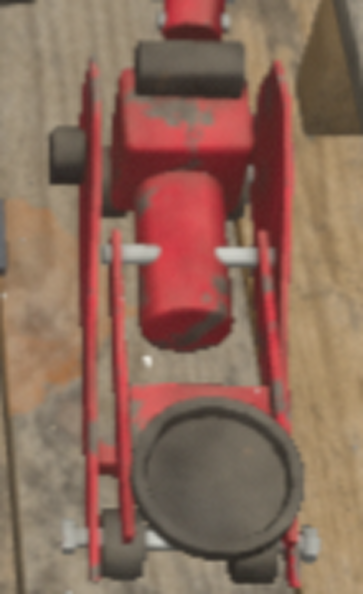

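View pics/d2.png

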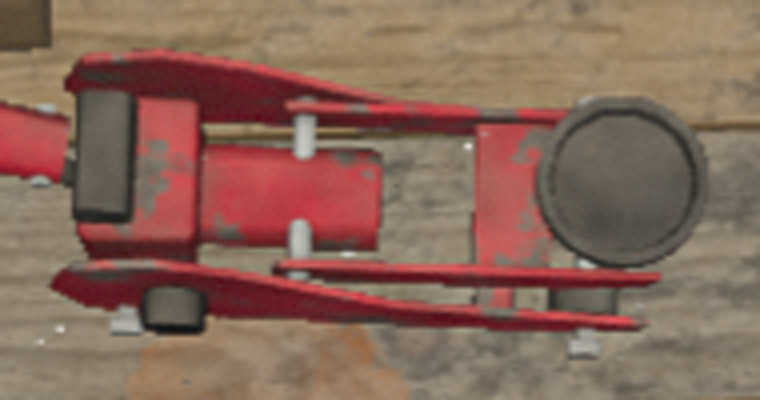

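```bash
python3 - <<'E'
from h import *
def tri(p,q):
    e1,d1=ray("scene",p);e2,d2=ray("top",q)
    A=np.c_[d1,-d2]; s=np.linalg.lstsq(A,e2-e1,rcond=None)[0]; u,v=e1+s[0]*d1,e2+s[1]*d2; return ((u+v)/2).round(3),np.linalg.norm(u-v).round(4)
print("shovel teal end",tri((208,45),(100,368)),"shovel blade",tri((206,300),(292,383)))
print("post top",tri((215,88),(268,320)),tri((215,88),(318,308)))
print("vise top",tri((305,5),(98,195)),"vise handle",tri((252,48),(93,320)), "screw",tri((270,52),(93,290)))
E
```

```text
shovel teal end (array([0.276, 0.263, 0.158]), np.float64(0.001)) shovel blade (array([ 0.182, -0.06 , -0.409]), np.float64(0.0029))
post top (array([ 0.353, -0.057,  0.339]), np.float64(0.0071)) (array([ 0.37 , -0.132,  0.408]), np.float64(0.0036))
vise top (array([0.521, 0.208, 0.3  ]), np.float64(0.0827)) vise handle (array([0.362, 0.289, 0.124]), np.float64(0.0011)) screw (array([0.409, 0.293, 0.112]), np.float64(0.0186))
```

```bash
python3 - <<'E'
from h import *
def tri(p,q):
    e1,d1=ray("scene",p);e2,d2=ray("top",q)
    A=np.c_[d1,-d2]; s=np.linalg.lstsq(A,e2-e1,rcond=None)[0]; u,v=e1+s[0]*d1,e2+s[1]*d2; return ((u+v)/2).round(3),np.linalg.norm(u-v).round(4)
print("post c",tri((216,88),(292,319)), "plate end",tri((388.8,158.8),(249,181)),"bolt",tri((388,170),(266,190)))
a=np.array([.276,.263,.158]);d=np.array([.094,.323,.567])
for s in(0,.1,.2,.3,.4,.5): print(s,(a+s*d).round(3),proj("top",a+s*d).round(0),proj("scene",a+s*d).round(0))
for P in ([.5,.3,.2],[.5,.3,.3],[.42,.3,.15]): print(P,proj("top",P).round(),proj("scene",P).round())
import cv2
a=cv2.imread('pics/top0.png')[160:420,0:330]; cv2.imwrite('pics/e1.png',cv2.resize(a,None,fx=2.4,fy=2.3,interpolation=cv2.INTER_CUBIC))
E
```

```text
post c (array([ 0.359, -0.093,  0.371]), np.float64(0.0025)) plate end (array([ 0.629, -0.003,  0.093]), np.float64(0.0056)) bolt (array([ 0.617, -0.036,  0.099]), np.float64(0.0204))
0 [0.276 0.263 0.158] [[100. 368.]] [[208.  45.]]
0.1 [0.285 0.295 0.215] [[ 70. 365.]] [[208.  11.]]
0.2 [0.295 0.328 0.271] [[ 36. 362.]] [[209. -25.]]
0.3 [0.304 0.36  0.328] [[ -0. 359.]] [[210. -62.]]
0.4 [0.314 0.392 0.385] [[-41. 355.]] [[ 210. -102.]]
0.5 [0.323 0.424 0.442] [[-87. 351.]] [[ 211. -144.]]
[0.5, 0.3, 0.2] [[ 73. 242.]] [[315.  12.]]
[0.5, 0.3, 0.3] [[ 49. 234.]] [[313. -34.]]
[0.42, 0.3, 0.15] [[ 83. 288.]] [[278.  34.]]
```

View pics/e1.png

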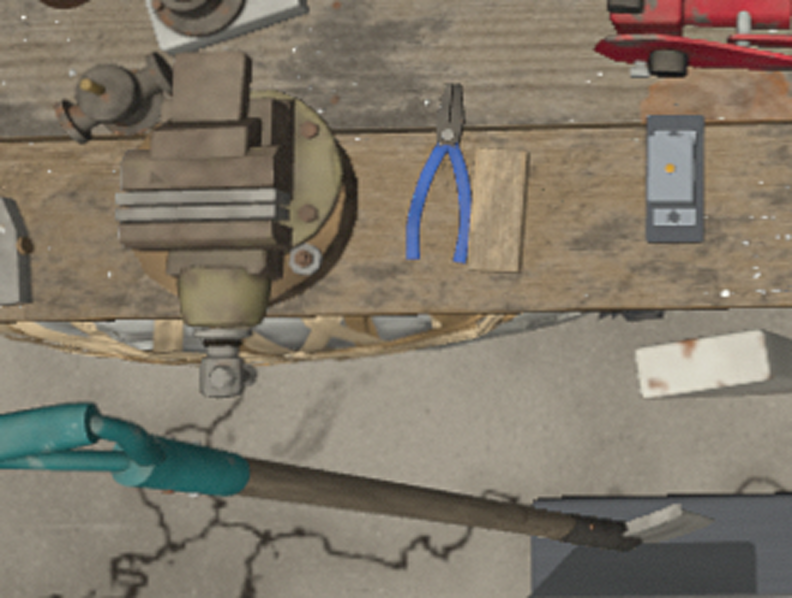

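>>> drive_tool:
  rows:
    - [0, 0, 0, 0, 0, -48, 0]
    - [0, 0, 0, 0, 0, -48, 0]
    - [0, 0, 0, 0, 0, -48, 0]
    - [0, 0, 0, 0, 0, -48, 0]
    - [0, 0, 0, 0, 0, -48, 0]
    - [0, 0, 0, 0, 0, -46, 0]
    - [0, 0, 0.141, 0, 0, 0, 0]
    - [0, 0, 0.141, 0, 0, 0, 0]
    - [0, 0, 0.141, 0, 0, 0, 0]
    - [0, 0, 0.141, 0, 0, 0, 0]
    - [0, 0, 0.141, 0, 0, 0, 0]
    - [0, 0, 0.141, 0, 0, 0, 0]
    - [0, 0, 0.141, 0, 0, 0, 0]
    - [0, 0, 0.141, 0, 0, 0, 0]
    - [0, 0, 0.144, 0, 0, 0, 0]
    - [0, 0, 0, 0, 0, 0, 0]
  grip_force: 40

```text
time: 1.7
tool_pos: [0.2171, 0.5861, 0.5003]
eef_rot: [[0.058, 0.998, -0.0], [0.998, -0.058, -0.001], [-0.001, -0.0, -1.0]]
ft_force: [-0.0, 0.5, 0.2]
opening: 0.0953
```

>>> drive_tool:
  rows:
    - [0, 0, 0, -30, 32, 0, 0]
    - [0, 0, 0, -30, 32, 0, 0]
    - [0, 0, 0, -30, 32, 0, 0]
    - [0, 0, 0, -30, 32, 0, 0]
    - [0, 0, 0, -30, 32, 0, 0]
    - [0, 0, 0, -30, 32, 0, 0]
    - [0, 0, 0, -30, 32, 0, 0]
    - [0, 0, 0, -30, 32, 0, 0]
    - [0, 0, 0, -30, 32, 0, 0]
    - [0, 0, 0, -30, 32, 0, 0]
    - [0, 0, 0, -30, 32, 0, 0]
    - [0, 0, 0, -30, 32, 0, 0]

```text
time: 2.9
tool_pos: [0.5813, 0.2036, 0.5005]
eef_rot: [[0.051, 0.999, -0.0], [0.999, -0.051, 0.0], [0.0, -0.0, -1.0]]
ft_force: [-0.4, 0.3, -0.3]
opening: 0.0951
```

>>> drive_tool:
  rows:
    - [0, 0, 0, -46, -1.2, 0, 0]
    - [0, 0, 0, -46, -1.2, 0, 0]
    - [0, 0, 0, -46, -1.2, 0, 0]
    - [0, 0, 0, -46, -1.2, 0, 0]
    - [0, 0, 0, -46, -1.2, 0, 0]
    - [0, 0, 0, -46, -1.2, 0, 0]
    - [0, 0, 0, -46, -1.2, 0, 0]
    - [0, 0, 0, -46, -1.2, 0, 0]
    - [0, 0, 0, -46, -1.2, 0, 0]
    - [0, 0, 0, -46, -1.2, 0, 0]
    - [0, 0, 0, -46, -1.2, 0, 0]
    - [0, 0, 0, -45, -1.2, 0, 0]
    - [0, 0, 0, 0, 0, 0, 0]

```text
time: 4.2
tool_pos: [0.5342, -0.349, 0.4984]
eef_rot: [[0.056, 0.998, -0.003], [0.998, -0.056, 0.001], [0.001, -0.003, -1.0]]
ft_force: [0.6, 0.3, -1.2]
opening: 0.0946
```

>>> drive_tool:
  rows:
    - [0, 0, 0, 0, -1, 45, 0]
    - [0, 0, 0, 0, -1, 45, 0]
    - [0, 0, 0, 0, 0, 45, 0]
    - [0, 0, 0, 0, 0, 45, 0]
    - [0, 0, 0, 0, 0, 45, 0]
    - [0, 0, 0, 0, 0, 45, 0]
    - [0, 0, 0, 0, 0, 45, 0]
    - [0, 0, 0, 0, 0, 45, 0]
    - [0, 0, 0, 0, 0, 20, 0]
    - [0, 0, 0, 0, 0, 0, 0]

```text
time: 5.2
tool_pos: [0.5322, -0.3426, 0.1176]
eef_rot: [[0.052, 0.999, -0.004], [0.999, -0.052, 0.004], [0.003, -0.004, -1.0]]
ft_force: [-0.6, 0.1, 0.3]
opening: 0.0949
```

```bash
python3 - <<'E'
from rig import grab_frame,monitor
import cv2,numpy as np
a=grab_frame("scene")[:,:,::-1];b=grab_frame("top")[:,:,::-1]
cv2.imwrite('pics/f.png',np.hstack([cv2.resize(a[120:400,220:500],(400,400)),cv2.resize(b[120:330,310:520],(400,400))]))
print(monitor.read_state()["tool_pos"])
E
```

```text
[ 0.53358538 -0.34393561  0.12130725]
```

View pics/f.png

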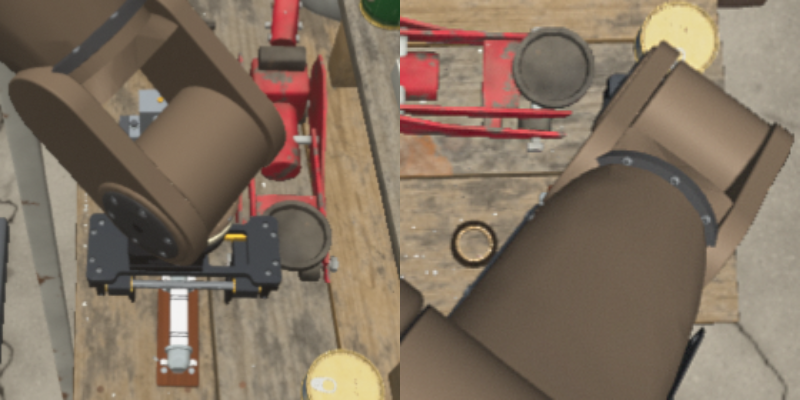

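>>> drive_tool:
  rows:
    - [0, 0, 0, -5, -1, 20, 0]
    - [0, 0, 0, 0, 0, 25, 0]
    - [0, 0, 0, 0, 0, 20, 0]
    - [0, 0, 0, 0, 0, 10, 0]
    - [0, 0, 0, 0, 0, 0, 0]
    - [0, 0, 0, 0, 0, 0, 0]

```text
time: 5.9
tool_pos: [0.5325, -0.3494, 0.0471]
eef_rot: [[0.055, 0.998, 0.002], [0.998, -0.055, -0.001], [-0.001, 0.002, -1.0]]
ft_force: [0.2, -0.2, 0.8]
opening: 0.0954
```

```bash
python3 - <<'E'
from rig import grab_frame,monitor
import cv2,numpy as np
for i in range(3):
    a=grab_frame("scene")[:,:,::-1]; s=monitor.read_state(); print(s["tool_pos"].round(4),s["ft_force"].round(2),s["eef_rot"].round(4).tolist())
cv2.imwrite('pics/g.png',cv2.resize(a[250:400,270:430],(800,600)))
E
```

```text
[ 0.5325 -0.3494  0.0472] [-0.56  0.37 -0.58] [[0.0556, 0.9985, 0.0018], [0.9985, -0.0556, -0.0013], [-0.0012, 0.0019, -1.0]]
[ 0.5325 -0.3494  0.0471] [-0.28 -0.11 -0.37] [[0.0557, 0.9984, 0.0017], [0.9984, -0.0557, -0.0012], [-0.0011, 0.0018, -1.0]]
[ 0.5324 -0.3493  0.0469] [-0.35  0.32  0.08] [[0.0557, 0.9984, 0.0016], [0.9984, -0.0557, -0.0012], [-0.0011, 0.0016, -1.0]]
```

View pics/g.png

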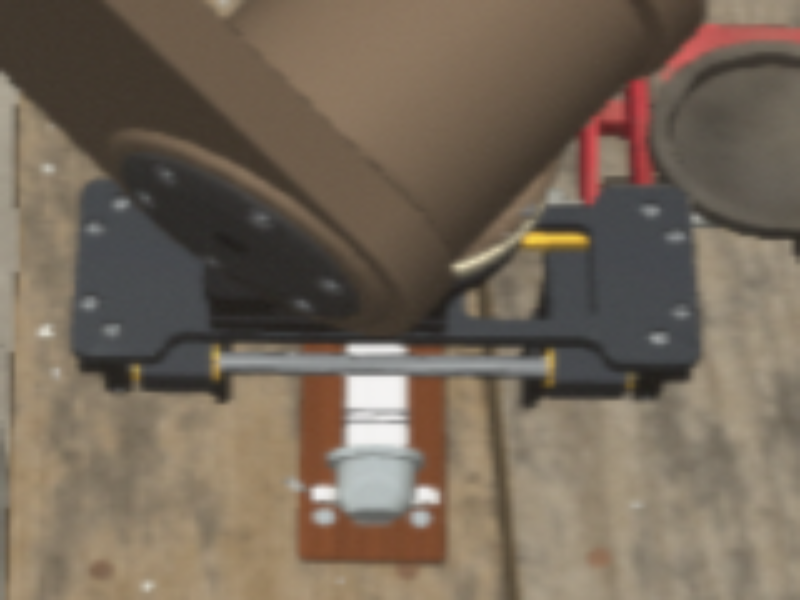

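>>> drive_tool:
  rows:
    - [0, 0, 0, 0, 0, 16, 0]
    - [0, 0, 0, 0, 0, 0, 0.5]
    - [0, 0, 0, 0, 0, 0, 0.68]
    - [0, 0, 0, 0, 0, 0, 0.74]
    - [0, 0, 0, 0, 0, 0, 0.76]
    - [0, 0, 0, 0, 0, 0, 0.76]
  grip_force: 10

```text
time: 6.65
tool_pos: [0.5319, -0.3491, 0.0298]
eef_rot: [[0.056, 0.998, 0.0], [0.998, -0.056, -0.0], [-0.0, 0.0, -1.0]]
ft_force: [-0.1, -0.7, -0.3]
opening: 0.0605
```

>>> drive_tool:
  rows:
    - [0, 0, 0, 0, 0, 0, 0.77]
    - [0, 0, 0, 0, 0, 0, 0.78]
    - [0, 0, 0, 0, 0, 0, 0.79]

```text
time: 6.95
tool_pos: [0.5319, -0.349, 0.0297]
eef_rot: [[0.056, 0.998, 0.0], [0.998, -0.056, -0.0], [-0.0, 0.0, -1.0]]
ft_force: [-0.1, 0.0, -0.2]
opening: 0.0365
```

>>> drive_tool:
  rows:
    - [0, 0, 0, 0, 0, 0, 0.8]
    - [0, 0, 0, 0, 0, 0, 0.85]
    - [0, 0, 0, 0, 0, 0, 0.85]

```text
time: 7.25
tool_pos: [0.5324, -0.3492, 0.0298]
eef_rot: [[0.056, 0.998, 0.001], [0.998, -0.056, -0.001], [-0.001, 0.001, -1.0]]
ft_force: [3.8, -0.8, -0.3]
opening: 0.0198
```

>>> drive_tool:
  rows:
    - [0, 0, 0, 0, 0.5, 0, 0.85]
    - [0, 0, 0, 0, 0, 0, 0.85]

```text
time: 7.45
tool_pos: [0.5325, -0.3491, 0.0297]
eef_rot: [[0.056, 0.998, 0.0], [0.998, -0.056, -0.0], [-0.0, 0.0, -1.0]]
ft_force: [2.2, -0.8, 0.5]
opening: 0.0197
```

>>> drive_tool:
  rows:
    - [0, 0, 0, 0, 0.5, 0, 1]
    - [0, 0, 0, 0, 0, 0, 1]
    - [0, 0, 0, 0, 0, 0, 1]
  grip_force: 40

```text
time: 7.75
tool_pos: [0.5327, -0.3491, 0.0296]
eef_rot: [[0.056, 0.998, -0.0], [0.998, -0.056, 0.0], [0.0, -0.0, -1.0]]
ft_force: [-1.2, -1.4, 2.2]
opening: 0.0201
```

```bash
python3 - <<'E'
from rig import monitor
s=monitor.read_state(); print({k:np.round(v,4).tolist() for k,v in s.items()} if 0 else (s["tool_pos"],s["eef_rot"],s["ft_force"],s["torque"],s["opening"]))
E
```

```text
(array([ 0.53269786, -0.34907027,  0.02959749]), array([[ 5.59084469e-02,  9.98435860e-01, -2.80203649e-04],
       [ 9.98435895e-01, -5.59084166e-02,  1.14809913e-04],
       [ 9.89645918e-05, -2.86184224e-04, -9.99999954e-01]]), array([-1.2285491 , -1.36146796,  2.2302406 ]), array([-0.39870899,  0.23164579, -0.01578474]), 0.020087613389279484)
```

>>> drive_tool:
  rows:
    - [0, 0, 0, 0, 0, -5, 1]
    - [0, 0, 0, 0, 0, -10, 1]
    - [0, 0, 0, 0, 0, -20, 1]
    - [0, 0, 0, 0, 0, -25, 1]
    - [0, 0, 0, 0, 0, -20, 1]
    - [0, 0, 0, 18, -2.4, 0, 1]
    - [0, 0, 0, 36, -4.8, 0, 1]
    - [0, 0, 0, 36, -4.8, 0, 1]
    - [0, 0, 0, 36, -4.8, 0, 1]
    - [0, 0, 0, 36, -4.8, 0, 1]
    - [0, 0, 0, 18, -2.4, 0, 1]
    - [0, 0, -0.026, 0, 0, 0, 1]
    - [0, 0, 0, 0, 0, 30, 1]
    - [0, 0, 0, 0, 0, 20, 1]
    - [0, 0, 0, 0, 0, 0, 1]
    - [0, 0, 0, 0, 0, 0, 1]

```text
time: 9.35
tool_pos: [0.5191, -0.1685, 0.0597]
eef_rot: [[0.03, 1.0, -0.0], [1.0, -0.03, 0.0], [0.0, -0.0, -1.0]]
ft_force: [0.3, -0.0, -1.5]
opening: 0.0196
```

```bash
python3 - <<'E'
from rig import grab_frame,monitor
import cv2,numpy as np
a=grab_frame("scene")[:,:,::-1];b=grab_frame("top")[:,:,::-1]; s=monitor.read_state(); print(s["tool_pos"].round(4),s["ft_force"].round(2),s["eef_rot"].round(4).tolist())
cv2.imwrite('pics/h1_scene.png',a);cv2.imwrite('pics/h1_top.png',b)
cv2.imwrite('pics/h1.png',np.hstack([cv2.resize(a[150:310,260:420],(400,400)),cv2.resize(b[150:310,230:390],(400,400))]))
E
```

```text
[ 0.5194 -0.1685  0.0605] [ 0.07 -0.75 -1.64] [[0.0302, 0.9995, 0.0012], [0.9995, -0.0302, -0.0005], [-0.0005, 0.0012, -1.0]]
```

View pics/h1.png

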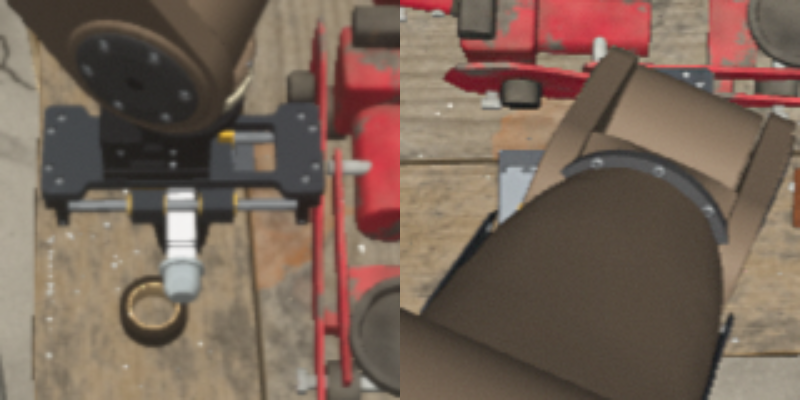

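>>> drive_tool:
  rows:
    - [0, 0, 0, 0, 0.5, 12, 1]
    - [0, 0, 0, 0, 0, 8.5, 1]
    - [0, 0, 0, 0, 0, 0, 1]
    - [0, 0, 0, 0, 0, 0, 1]
    - [0, 0, 0, 0, 0, 0, 1]

```text
time: 9.95
tool_pos: [0.5196, -0.168, 0.0392]
eef_rot: [[0.03, 1.0, 0.0], [1.0, -0.03, 0.0], [0.0, 0.0, -1.0]]
ft_force: [-0.3, -0.2, -2.4]
opening: 0.02
```

```bash
cat > st.py <<'E'
from rig import monitor
s=monitor.read_state(); print(round(s["time"],2),s["tool_pos"].round(5),s["ft_force"].round(2),s["torque"].round(3),s["eef_rot"].round(4).tolist())
E
python3 st.py
```

```text
9.95 [ 0.51959 -0.168    0.03923] [-0.28 -0.23 -2.41] [-0.148  0.021  0.006] [[0.03, 0.9996, 0.0002], [0.9996, -0.03, 0.0], [0.0, 0.0002, -1.0]]
```

>>> drive_tool:
  rows:
    - [0, 0, 0, 3, 0, -0.4, 1]
    - [0, 0, 0, 3, 0, 0, 1]
    - [0, 0, 0, 2, 0, 0, 1]
    - [0, 0, 0, 1, 0, 0, 1]
    - [0, 0, 0, 1, 0, 0, 1]
    - [0, 0, 0, 1, 0, 0, 1]
    - [0, 0, 0, 0, 0, 0, 1]

```text
time: 10.65
tool_pos: [0.5198, -0.1569, 0.0395]
eef_rot: [[0.03, 1.0, 0.0], [1.0, -0.03, 0.0], [0.0, 0.0, -1.0]]
ft_force: [-0.1, 0.0, -2.6]
opening: 0.0199
```

>>> drive_tool:
  rows:
    - [0, 0, 0, 1, 0, 0, 1]
    - [0, 0, 0, 1, 0, 0, 1]
    - [0, 0, 0, 1, 0, 0, 1]
    - [0, 0, 0, 0, 0, 0, 1]

```text
time: 11.05
tool_pos: [0.5199, -0.1539, 0.0395]
eef_rot: [[0.03, 1.0, -0.0], [1.0, -0.03, 0.0], [0.0, -0.0, -1.0]]
ft_force: [0.4, 0.1, -2.5]
opening: 0.0195
```

>>> drive_tool:
  rows:
    - [0, 0, 0, 1, 0, 0, 1]
    - [0, 0, 0, 1, 0, 0, 1]
    - [0, 0, 0, 1, 0, 0, 1]
    - [0, 0, 0, 1, 0, 0, 1]
    - [0, 0, 0, 0, 0, 0, 1]

```text
time: 11.55
tool_pos: [0.52, -0.1499, 0.0395]
eef_rot: [[0.03, 1.0, 0.0], [1.0, -0.03, 0.0], [0.0, 0.0, -1.0]]
ft_force: [0.7, -1.6, -2.5]
opening: 0.0196
```

>>> drive_tool:
  rows:
    - [0, 0, 0, 1, 0, 0, 1]
    - [0, 0, 0, 1, 0, 0, 1]
    - [0, 0, 0, 1, 0, 0, 1]
    - [0, 0, 0, 1, 0, 0, 1]
    - [0, 0, 0, 0, 0, 0, 1]

```text
time: 12.05
tool_pos: [0.5201, -0.1458, 0.0395]
eef_rot: [[0.03, 1.0, -0.0], [1.0, -0.03, 0.0], [0.0, -0.0, -1.0]]
ft_force: [-1.3, -0.5, -1.9]
opening: 0.0195
```

>>> drive_tool:
  rows:
    - [0, 0, 0, 2, 0, 0, 1]
    - [0, 0, 0, 2, 0, 0, 1]
    - [0, 0, 0, 2, 0, 0, 1]
    - [0, 0, 0, 2, 0, 0, 1]
    - [0, 0, 0, 2, 0, 0, 1]
    - [0, 0, 0, 0, 0, 0, 1]

```text
time: 12.65
tool_pos: [0.5204, -0.1357, 0.0395]
eef_rot: [[0.03, 1.0, -0.0], [1.0, -0.03, 0.0], [0.0, -0.0, -1.0]]
ft_force: [0.3, -0.9, -3.0]
opening: 0.0197
```

>>> drive_tool:
  rows:
    - [0, 0, 0, 2, 0, 0, 1]
    - [0, 0, 0, 2, 0, 0, 1]
    - [0, 0, 0, 2, 0, 0, 1]
    - [0, 0, 0, 2, 0, 0, 1]
    - [0, 0, 0, 2, 0, 0, 1]
    - [0, 0, 0, 0, 0, 0, 1]

```text
time: 13.25
tool_pos: [0.5207, -0.1257, 0.0395]
eef_rot: [[0.03, 1.0, -0.0], [1.0, -0.03, 0.0], [0.0, -0.0, -1.0]]
ft_force: [-0.2, 0.0, -2.1]
opening: 0.0196
```

Smooth so far; approaching the collar contact slowly.

>>> drive_tool:
  rows:
    - [0, 0, 0, 1, 0, 0, 1]
    - [0, 0, 0, 1, 0, 0, 1]
    - [0, 0, 0, 1, 0, 0, 1]
    - [0, 0, 0, 1, 0, 0, 1]
    - [0, 0, 0, 0, 0, 0, 1]

```text
time: 13.75
tool_pos: [0.5209, -0.1219, 0.0395]
eef_rot: [[0.03, 1.0, 0.0], [1.0, -0.03, 0.0], [0.0, 0.0, -1.0]]
ft_force: [-0.3, -0.8, -1.6]
opening: 0.0196
```

>>> drive_tool:
  rows:
    - [0, 0, 0, 0.8, 0, 0, 1]
    - [0, 0, 0, 0.8, 0, 0, 1]
    - [0, 0, 0, 0, 0, 0, 1]

```text
time: 14.05
tool_pos: [0.5209, -0.1203, 0.0395]
eef_rot: [[0.03, 1.0, 0.0], [1.0, -0.03, 0.0], [0.0, 0.0, -1.0]]
ft_force: [1.4, 0.6, -1.9]
opening: 0.0197
```

>>> drive_tool:
  rows:
    - [0, 0, 0, 0.5, 0, 0, 1]
    - [0, 0, 0, 0.5, 0, 0, 1]
    - [0, 0, 0, 0, 0, 0, 1]

```text
time: 14.35
tool_pos: [0.5209, -0.1194, 0.0395]
eef_rot: [[0.03, 1.0, 0.0], [1.0, -0.03, 0.0], [0.0, 0.0, -1.0]]
ft_force: [0.3, -0.9, -2.4]
opening: 0.0199
```

>>> drive_tool:
  rows:
    - [0, 0, 0, 0.5, 0, 0, 1]
    - [0, 0, 0, 0.5, 0, 0, 1]
    - [0, 0, 0, 0, 0, 0, 1]

```text
time: 14.65
tool_pos: [0.5211, -0.1188, 0.0396]
eef_rot: [[0.03, 1.0, 0.0], [1.0, -0.03, -0.001], [-0.001, 0.0, -1.0]]
ft_force: [-0.3, -5.5, -2.2]
opening: 0.0196
```

>>> drive_tool:
  rows:
    - [0, 0, 0, 0.5, 0, 0, 1]
    - [0, 0, 0, 0.3, 0, 0, 1]
    - [0, 0, 0, 0, 0, 0, 1]

```text
time: 14.95
tool_pos: [0.5211, -0.1188, 0.0396]
eef_rot: [[0.029, 1.0, 0.001], [1.0, -0.029, -0.001], [-0.001, 0.001, -1.0]]
ft_force: [-2.8, -11.6, -3.1]
opening: 0.0198
```

>>> drive_tool:
  rows:
    - [0, 0, 0, 0, 0, 0, 1]
    - [0, 0, 0, 0, 0, 0, 1]
    - [0, 0, 0, 0, 0, 0, 1]

```text
time: 15.25
tool_pos: [0.5211, -0.1188, 0.0396]
eef_rot: [[0.03, 1.0, 0.001], [1.0, -0.03, -0.001], [-0.001, 0.001, -1.0]]
ft_force: [-1.8, -11.3, -2.2]
opening: 0.0196
```

```bash
python3 - <<'E'
from rig import grab_frame,monitor
import cv2,numpy as np
a=grab_frame("scene")[:,:,::-1]
cv2.imwrite('pics/i1.png',cv2.resize(a[150:270,270:430],(800,600)))
E
python3 st.py
```

```text
15.3 [ 0.5211  -0.11872  0.03957] [ -1.64 -11.62  -2.83] [-1.99   0.437  0.201] [[0.0295, 0.9996, 0.0005], [0.9996, -0.0295, -0.0013], [-0.0012, 0.0005, -1.0]]
```

View pics/i1.png

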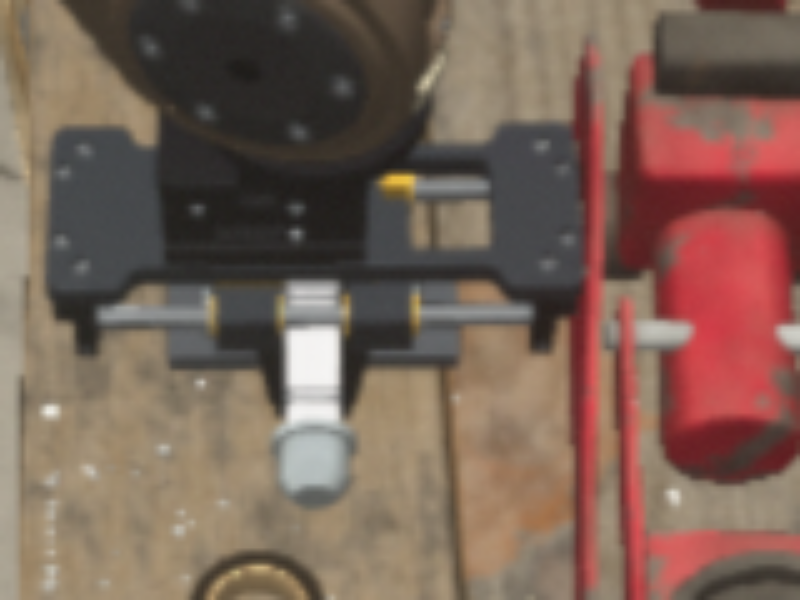

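>>> drive_tool:
  rows:
    - [0, 0, 0, -4, 0, 0, 1]
    - [0, 0, 0, -8, 0, 0, 1]
    - [0, 0, 0, -10, 0, 0, 1]
    - [0, 0, 0, -10, 0, 0, 1]
    - [0, 0, 0, -10, 0, 0, 1]
    - [0, 0, 0, -9.4, 0, 0, 1]
    - [0, 0, 0, 0, 0, 0, 1]
    - [0, 0, 0, 0, 0, -20, 1]
    - [0, 0, 0, 0, 0, -30, 1]
    - [0, 0, 0, 0, 0, -30, 1]
    - [0, 0, 0, 0, 0, 0, 1]

```text
time: 16.4
tool_pos: [0.5208, -0.1694, 0.1228]
eef_rot: [[0.03, 1.0, 0.005], [1.0, -0.03, -0.002], [-0.002, 0.005, -1.0]]
ft_force: [-0.3, -0.1, -2.0]
opening: 0.0201
```

>>> drive_tool:
  rows:
    - [0, 0, 0, 20, 0, 0, 1]
    - [0, 0, 0, 40, 0, 0, 1]
    - [0, 0, 0, 40, 0, 0, 1]
    - [0, 0, 0, 40, 0, 0, 1]
    - [0, 0, 0, 40, 0, 0, 1]
    - [0, 0, 0, 20, 0, 0, 1]
    - [0, 0, 0, 0, 0, 0, 1]
    - [0, 0, 0, 0, 0, 0, 1]
    - [0, 0, 0, 0, 0, 0, 1]

```text
time: 17.3
tool_pos: [0.5253, 0.0301, 0.1191]
eef_rot: [[0.031, 1.0, -0.001], [1.0, -0.031, 0.0], [-0.0, -0.001, -1.0]]
ft_force: [-0.2, 0.8, -1.7]
opening: 0.0198
```

```bash
python3 st.py; python3 - <<'E'
from rig import grab_frame,monitor
import cv2,numpy as np
a=grab_frame("scene")[:,:,::-1];b=grab_frame("top")[:,:,::-1]
cv2.imwrite('pics/j1.png',np.hstack([cv2.resize(a[80:240,260:420],(400,400)),cv2.resize(b[150:310,170:330],(400,400))]))
E
```

```text
17.3 [0.52532 0.03012 0.11911] [-0.23  0.8  -1.72] [-0.123  0.009 -0.021] [[0.0307, 0.9995, -0.0005], [0.9995, -0.0307, 0.0], [-0.0, -0.0005, -1.0]]
```

View pics/j1.png

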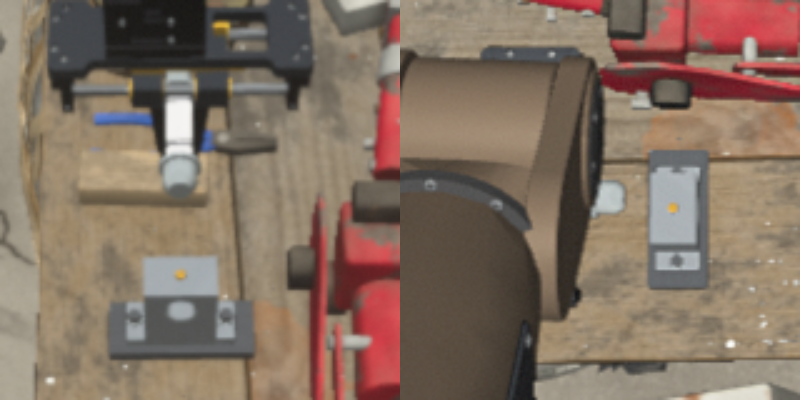

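>>> drive_tool:
  rows:
    - [0, 0, 0, 0, 0, 20, 1]
    - [0, 0, 0, 0, 0, 25, 1]
    - [0, 0, 0, 0, 0, 20, 1]
    - [0, 0, 0, 0, 0, 10, 1]
    - [0, 0, 0, 0, 0, 4.5, 1]
    - [0, 0, 0, 0, 0, 0, 1]
    - [0, 0, 0, 0, 0, 0, 1]
    - [0, 0, 0, 0, 0, 0, 1]

```text
time: 18.2
tool_pos: [0.5259, 0.0309, 0.0408]
eef_rot: [[0.03, 1.0, 0.001], [1.0, -0.03, -0.0], [0.0, 0.001, -1.0]]
ft_force: [-0.2, 0.3, -1.7]
opening: 0.0202
```

```bash
python3 st.py
```

```text
18.2 [0.52587 0.03087 0.04079] [-0.23  0.29 -1.69] [-0.05   0.067  0.   ] [[0.03, 0.9995, 0.0014], [0.9995, -0.03, -0.0], [0.0, 0.0014, -1.0]]
```

>>> drive_tool:
  rows:
    - [0, 0, 0, -3, -0.3, 1, 1]
    - [0, 0, 0, -3, 0, 0, 1]
    - [0, 0, 0, -3, 0, 0, 1]
    - [0, 0, 0, -2, 0, 0, 1]
    - [0, 0, 0, -2, 0, 0, 1]
    - [0, 0, 0, -1, 0, 0, 1]
    - [0, 0, 0, 0, 0, 0, 1]

```text
time: 18.9
tool_pos: [0.5247, 0.0168, 0.039]
eef_rot: [[0.03, 1.0, -0.0], [1.0, -0.03, 0.0], [0.0, -0.0, -1.0]]
ft_force: [0.4, -0.2, -2.2]
opening: 0.0197
```

>>> drive_tool:
  rows:
    - [0, 0, 0, -1, 0, 0, 1]
    - [0, 0, 0, -1, 0, 0, 1]
    - [0, 0, 0, 0, 0, 0, 1]

```text
time: 19.2
tool_pos: [0.5247, 0.0149, 0.039]
eef_rot: [[0.03, 1.0, -0.0], [1.0, -0.03, 0.0], [0.0, -0.0, -1.0]]
ft_force: [-0.3, 0.6, -2.1]
opening: 0.0197
```

>>> drive_tool:
  rows:
    - [0, 0, 0, -0.8, 0, 0, 1]
    - [0, 0, 0, -0.6, 0, 0, 1]
    - [0, 0, 0, 0, 0, 0, 1]

```text
time: 19.5
tool_pos: [0.5246, 0.0135, 0.039]
eef_rot: [[0.03, 1.0, 0.0], [1.0, -0.03, 0.0], [0.0, 0.0, -1.0]]
ft_force: [-0.4, 0.7, -1.6]
opening: 0.0197
```

>>> drive_tool:
  rows:
    - [0, 0, 0, -0.5, 0.3, -0.5, 1]
    - [0, 0, 0, -0.5, 0, 0, 1]
    - [0, 0, 0, 0, 0, 0, 1]

```text
time: 19.8
tool_pos: [0.5249, 0.0125, 0.0396]
eef_rot: [[0.03, 1.0, 0.0], [1.0, -0.03, 0.0], [0.0, 0.0, -1.0]]
ft_force: [-0.2, -0.6, -1.8]
opening: 0.0198
```

>>> drive_tool:
  rows:
    - [0, 0, 0, -0.4, 0, 0, 1]
    - [0, 0, 0, -0.4, 0, 0, 1]
    - [0, 0, 0, 0, 0, 0, 1]

```text
time: 20.1
tool_pos: [0.5249, 0.0118, 0.0395]
eef_rot: [[0.03, 1.0, 0.0], [1.0, -0.03, 0.0], [0.0, 0.0, -1.0]]
ft_force: [0.2, 1.5, -1.0]
opening: 0.0194
```

>>> drive_tool:
  rows:
    - [0, 0, 0, -0.4, 0, 0, 1]
    - [0, 0, 0, -0.4, 0, 0, 1]
    - [0, 0, 0, 0, 0, 0, 1]

```text
time: 20.4
tool_pos: [0.5249, 0.0114, 0.0395]
eef_rot: [[0.03, 1.0, 0.0], [1.0, -0.03, 0.001], [0.001, 0.0, -1.0]]
ft_force: [0.2, 7.3, -2.0]
opening: 0.0196
```

>>> drive_tool:
  rows:
    - [0, 0, 0, -0.3, 0, 0, 1]
    - [0, 0, 0, 0, 0, 0, 1]
    - [0, 0, 0, 0, 0, 0, 1]

```text
time: 20.7
tool_pos: [0.5249, 0.0114, 0.0396]
eef_rot: [[0.03, 1.0, 0.0], [1.0, -0.03, 0.001], [0.001, 0.0, -1.0]]
ft_force: [0.8, 9.3, -2.0]
opening: 0.0196
```

>>> drive_tool:
  rows:
    - [0, 0, 0, 0, 0, 0, 1]
    - [0, 0, 0, 0, 0, 0, 1]
    - [0, 0, 0, 0, 0, 0, 1]
    - [0, 0, 0, 0, 0, 0, 1]
    - [0, 0, 0, 0, 0, 0, 1]
    - [0, 0, 0, 0, 0, 0, 1]
    - [0, 0, 0, 0, 0, 0, 1]
    - [0, 0, 0, 0, 0, 0, 1]
    - [0, 0, 0, 0, 0, 0, 1]
    - [0, 0, 0, 0, 0, 0, 1]

```text
time: 21.7
tool_pos: [0.5248, 0.0114, 0.0396]
eef_rot: [[0.03, 1.0, 0.0], [1.0, -0.03, 0.001], [0.001, 0.0, -1.0]]
ft_force: [0.6, 8.8, -1.0]
opening: 0.0198
```

```bash
python3 st.py; python3 - <<'E'
from rig import grab_frame,monitor
import cv2,numpy as np
a=grab_frame("scene")[:,:,::-1];b=grab_frame("top")[:,:,::-1]
cv2.imwrite('pics/k1.png',np.hstack([cv2.resize(a[120:240,270:390],(400,400)),cv2.resize(b[180:300,210:330],(400,400))]))
E
```

```text
21.7 [0.52483 0.01138 0.03955] [ 0.55  8.82 -1.05] [ 1.357 -0.078  0.04 ] [[0.03, 0.9996, 0.0001], [0.9995, -0.03, 0.0008], [0.0008, 0.0001, -1.0]]
```

View pics/k1.png

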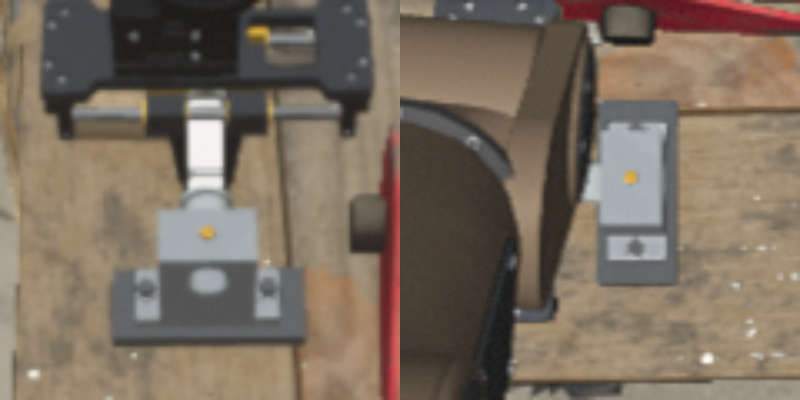

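>>> drive_tool:
  rows:
    - [0, 0, 0, 3, 0, 0, 1]
    - [0, 0, 0, 8, 0, 0, 1]
    - [0, 0, 0, 10, 0, 0, 1]
    - [0, 0, 0, 0, 0, 0, 1]
    - [0, 0, 0, 0, 0, -20, 1]
    - [0, 0, 0, 0, 0, -35, 1]
    - [0, 0, 0, 0, 0, -25, 1]
    - [0, 0, 0, 0, 0, 0, 1]

```text
time: 22.6
tool_pos: [0.5268, 0.0317, 0.1224]
eef_rot: [[0.03, 1.0, 0.005], [1.0, -0.03, -0.0], [-0.0, 0.005, -1.0]]
ft_force: [0.1, -0.5, -2.6]
opening: 0.0197
```

>>> drive_tool:
  rows:
    - [0, 0, 0, -19, 1, 0, 1]
    - [0, 0, 0, -38, 1.8, 0, 1]
    - [0, 0, 0, -38, 1.8, 0, 1]
    - [0, 0, 0, -38, 1.8, 0, 1]
    - [0, 0, 0, -38, 1.8, 0, 1]
    - [0, 0, 0, -38, 1.8, 0, 1]
    - [0, 0, 0, -38, 1.8, 0, 1]
    - [0, 0, 0, -38, 1.8, 0, 1]
    - [0, 0, 0, -38, 1.8, 0, 1]
    - [0, 0, 0, -38, 1.8, 0, 1]
    - [0, 0, 0, -19, 1, 0, 1]
    - [0, 0, 0.026, 0, 0, 0, 1]
    - [0, 0, 0, 0, 0, 0, 1]
    - [0, 0, 0, 0, 0, 0, 1]

```text
time: 24.0
tool_pos: [0.5322, -0.3473, 0.1191]
eef_rot: [[0.055, 0.998, -0.001], [0.998, -0.055, 0.001], [0.001, -0.001, -1.0]]
ft_force: [-0.8, 0.6, -2.6]
opening: 0.02
```

```bash
python3 st.py
```

```text
24.0 [ 0.53222 -0.3473   0.11909] [-0.77  0.62 -2.62] [-0.116  0.074  0.001] [[0.0547, 0.9985, -0.0008], [0.9985, -0.0547, 0.0009], [0.0008, -0.0008, -1.0]]
```

>>> drive_tool:
  rows:
    - [0, 0, 0.001, -1.8, 0.5, 20, 1]
    - [0, 0, 0, 0, 0, 25, 1]
    - [0, 0, 0, 0, 0, 20, 1]
    - [0, 0, 0, 0, 0, 5, 1]
    - [0, 0, 0, 0, 0, 0, 1]
    - [0, 0, 0, 0, 0, 0, 1]
    - [0, 0, 0, 0, 0, 0, 1]

```text
time: 24.7
tool_pos: [0.5332, -0.3507, 0.0507]
eef_rot: [[0.057, 0.998, 0.001], [0.998, -0.057, -0.001], [-0.001, 0.001, -1.0]]
ft_force: [0.1, 0.1, -2.9]
opening: 0.0197
```

```bash
python3 st.py; python3 - <<'E'
from rig import grab_frame,monitor
import cv2,numpy as np
a=grab_frame("scene")[:,:,::-1]
cv2.imwrite('pics/l1.png',cv2.resize(a[270:400,290:420],(600,600)))
E
```

```text
24.7 [ 0.53315 -0.35067  0.05069] [ 0.06  0.12 -2.9 ] [-0.047  0.082 -0.033] [[0.0566, 0.9984, 0.0014], [0.9984, -0.0566, -0.001], [-0.0009, 0.0014, -1.0]]
```

View pics/l1.png

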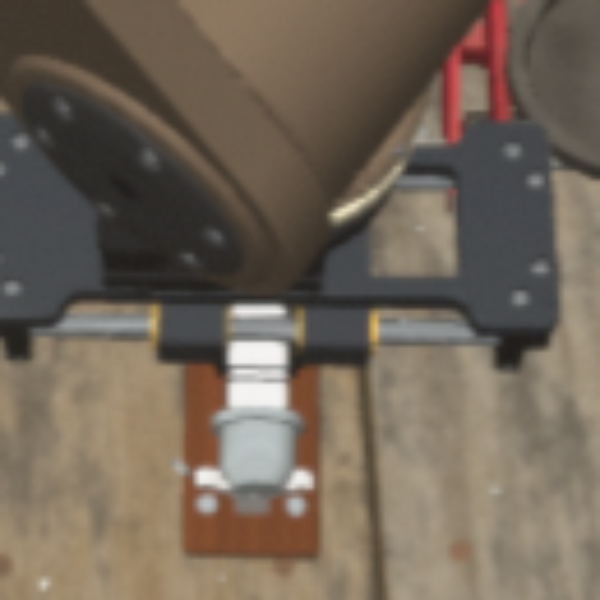

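>>> drive_tool:
  rows:
    - [0, 0, 0, 1, 0, 8, 1]
    - [0, 0, 0, 0.5, 0, 6, 1]
    - [0, 0, 0, 0, 0, 3, 1]
    - [0, 0, 0, 0, 0, 2, 1]
    - [0, 0, 0, 0, 0, 1, 1]
    - [0, 0, 0, 0, 0, 0, 1]
    - [0, 0, 0, 0, 0, 0, 1]

```text
time: 25.45
tool_pos: [0.5327, -0.349, 0.0296]
eef_rot: [[0.057, 0.998, 0.0], [0.998, -0.057, 0.0], [0.0, 0.0, -1.0]]
ft_force: [-1.3, 0.7, 0.9]
opening: 0.0198
```

```bash
python3 st.py
```

```text
25.45 [ 0.53273 -0.34903  0.02962] [-1.34  0.69  0.86] [0.063 0.257 0.082] [[0.0569, 0.9984, 0.0], [0.9984, -0.0569, 0.0001], [0.0001, 0.0, -1.0]]
```

Seated exactly at the pick pose, with the weight on the V's. I'll open gently.

>>> drive_tool:
  rows:
    - [0, 0, 0, 0, 0, 0, 0.75]
    - [0, 0, 0, 0, 0, 0, 0.7]
    - [0, 0, 0, 0, 0, 0, 0.5]
    - [0, 0, 0, 0, 0, 0, 0.2]
    - [0, 0, 0, 0, 0, 0, 0]
    - [0, 0, 0, 0, 0, 0, 0]
    - [0, 0, 0, 0, 0, 0, 0]
  grip_force: 5

```text
time: 26.15
tool_pos: [0.5328, -0.3491, 0.0295]
eef_rot: [[0.057, 0.998, 0.0], [0.998, -0.057, 0.0], [0.0, 0.0, -1.0]]
ft_force: [0.0, -0.1, -0.5]
opening: 0.0633
```

>>> drive_tool:
  rows:
    - [0, 0, 0, 0, 0, 0, 0]
    - [0, 0, 0, 0, 0, 0, 0]
    - [0, 0, 0, 0, 0, 0, 0]
    - [0, 0, 0, 0, 0, -10, 0]
    - [0, 0, 0, 0, 0, -30, 0]
    - [0, 0, 0, 0, 0, -40, 0]
    - [0, 0, 0, 0, 0, -45, 0]
    - [0, 0, 0, 0, 0, -45, 0]
    - [0, 0, 0, 0, 0, -45, 0]
    - [0, 0, 0, 0, 0, -45, 0]
    - [0, 0, 0, 0, 0, -45, 0]
    - [0, 0, 0, 0, 0, -45, 0]
    - [0, 0, 0, 45, 0, 0, 0]
    - [0, 0, 0, 45, 0, 0, 0]
    - [0, 0, 0, 45, 0, 0, 0]
    - [0, 0, 0, 45, 0, 0, 0]
    - [0, 0, 0, 45, 0, 0, 0]
    - [0, 0, 0, 0, 0, 0, 0]

```text
time: 27.95
tool_pos: [0.5452, -0.12, 0.3809]
eef_rot: [[0.053, 0.999, 0.001], [0.999, -0.053, 0.001], [0.001, 0.001, -1.0]]
ft_force: [0.0, 0.3, 0.8]
opening: 0.0949
```

```bash
python3 st.py; python3 - <<'E'
from rig import grab_frame,monitor
import cv2,numpy as np
a=grab_frame("scene")[:,:,::-1];b=grab_frame("top")[:,:,::-1]
cv2.imwrite('pics/m_s.png',a);cv2.imwrite('pics/m_t.png',b)
cv2.imwrite('pics/m1.png',np.hstack([cv2.resize(a[285:395,290:400],(400,400)),cv2.resize(b[185:275,375:465],(400,400))]))
E
```

```text
27.95 [ 0.54516 -0.12004  0.38093] [0.02 0.28 0.84] [-0.125  0.135  0.052] [[0.0527, 0.9986, 0.0015], [0.9986, -0.0527, 0.0005], [0.0006, 0.0014, -1.0]]
```

View pics/m1.png

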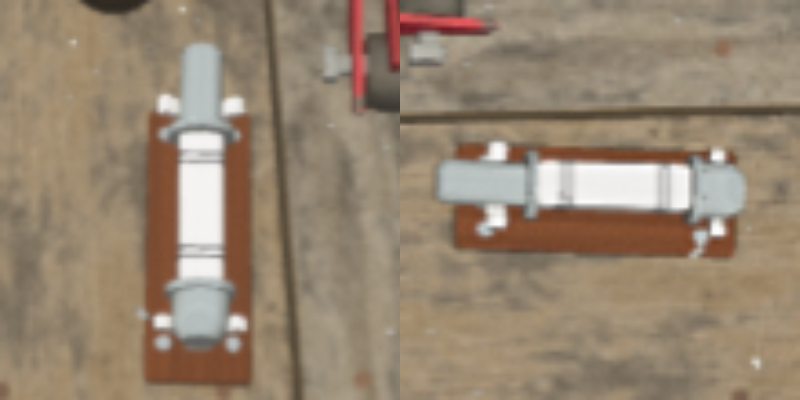

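View pics/m_s.png

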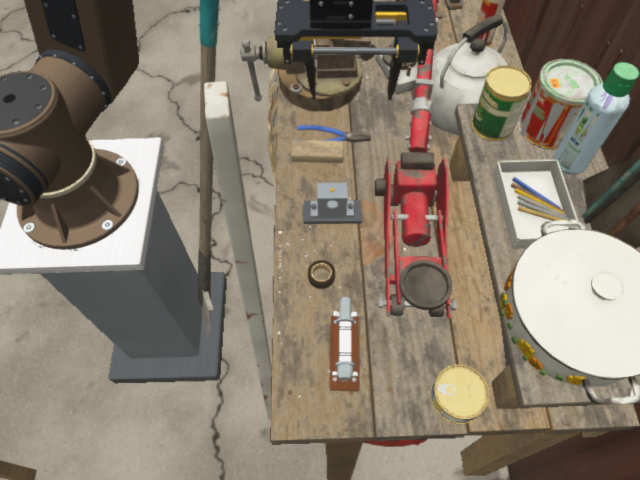

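```bash
python3 - <<'E'
import cv2,numpy as np
for p,q,(y0,y1,x0,x1) in (("scene0","m_s",(285,395,315,375)),("top0","m_t",(205,250,375,465)),("scene0","m_s",(120,290,280,375))):
    d=cv2.absdiff(cv2.imread(f"pics/{p}.png"),cv2.imread(f"pics/{q}.png"))[y0:y1,x0:x1]; print(d.mean().round(2),d.max(),(d.max(2)>40).sum())
from rig import manip
print(manip.job_done())
E
```

```text
0.9 29 0
9.25 47 1
0.79 5 0
the job is handed in; nothing more can be done
None
```

I checked the bore with the gauge, laid it back in its rest and handed the job in at about 28 s of the 72 s allowed. The hand-in reported no verdict.

- **Go end:** it slid in from the near side with almost no resistance. The collar stopped against the block within 1 mm of where I expected it. I held it there for about 0.6 s at about 11.5 N.
- **No-go end:** I pressed it in from the far side, square to the bore. By the arm readings the nose went in about 3.8 mm and stopped, against the 3 mm you gave. I held it there for about 1.2 s at about 9 N, and it crept no farther.
- **Forces:** the highest force I read while touching the block was about 12 N, well under the 35 N limit. I read the force at the end of each move, not continuously.
- **Gauge in its rest:** the arm set it down within 0.1 mm of where it picked it up, with the go end the same way round. The before and after scene pictures match.
- **Other things:** the scene picture shows the block, offcut, tape and pliers unchanged. The gripper was open and clear of everything.

Two checks did not fully agree:

- **Camera disagreement:** the two cameras differed by 2–3 mm on positions. I corrected the bore position using where the gauge was actually gripped, and the smooth go-end entry bore this out.
- **Top picture:** the before and after top pictures of the rest area differ somewhat in brightness overall. Only one pixel changed strongly and I saw no shift of the gauge; I think it is lighting, but did not check.

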